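# Shift the sausage slicer's gate lever and load it

## Robot

A 6-joint arm with a two-finger parallel gripper is mounted at the origin on a cart in front of the work surface, level with it; the furniture and walls round the work are solid. World frame = base frame: x ahead of the robot, y to its left, z up, the work surface at z = 0. Lengths are in m, angles in rad, forces in N, time in s.
With the tool pointing down it reaches from about 0.35 to 0.975 m from the base axis. Payload 4.9 kg.
Tool frame: the origin (TCP) lies on the front face of the gripper's body, between the roots of the fingers; the fingertips stand ctrl.tip_extent ahead of it and the grasp point (between the pads) lies 54 mm ahead of it (ctrl.tip_extent is the distance from the TCP to the fingertips, in m); z points along the fingers, y is the line along which they close (so a half turn about z gives the same grasp; the last joint's range is limited). The gripper opens to 85 mm and grips with 20 to 120 N. Pads are 22 mm wide; open, the fingers measure 114 mm over their backs; the gripper's body (76 mm by 85 mm) begins 54 mm behind the grasp point. The pads swing forward as they close: fully open they stand 13 mm farther back than shut.
Start: joints at [-1.442, 0.053, 1.613, -0, 1.476, -0.119], TCP at [0.153, -0.606, 0.304] pointing down, gripper open.
Joint ranges: [-3.01, 3.01], [-1.01, 2.22], [0.06, 2.58], [-1.02, 4.17], [0.09, 2.62], [-3.14, 3.14]. Speed limits (rad/s): [2.57, 2.57, 3.14, 3.14, 3.14, 3.14].

## Interface

Orientations are given as a rotation vector (axis times angle).
In Python, from station import ctrl gives the robot as it stands.
- The arm moves only by the tool apply_moves, never from a script. Its argument "rows" is one flat list of numbers, 6 for each row, row after row: the shift along the tool's x, y, z normalised to -1 to 1, where 1 is 0.6 m, then the turn, a rotation vector about the tool's x, y, z normalised to -1 to 1, where 1 is 90 degrees. A call has 1 to 20 rows; each row is the pose to reach, as a shift and turn from the pose commanded when the call began, along the tool's axes at that moment; what a row does not reach only later rows make up. A row lasts 1/10 s, in which the tool goes at most 50 mm and 8.59 degrees, less where a joint would pass 70% of its speed; a pose out of reach is approached as far as the arm can. A call with a number of a shift or a turn outside -1 to 1 is refused whole. A call with a gripper value outside its range is refused whole. "grip" is the opening, from 0 (shut) to 1 (fully open), set as the call begins (left out, the last holds). The fingers move at their own pace and stop on an object; "grip_force" is the grip in N (left out, the last holds). Time passes only in rows, so rows that repeat a pose let the fingers close. It gives the time, the measured TCP pose, the force, the opening and the grip force at its end, in the units of the state.
- ctrl.get_obs(): the state, without advancing time (a new reading comes with each control period).
- ctrl.get_image(name): name is "side" or "top" or "wrist"; returns (picture, depth): 384x512x3 uint8, blue, green, red; 384x512 float32, m along the optical axis (not along the pixel's ray), 0 where there is no reading.
- ctrl.camera_model(name): a dict with "mtx" (3x3 intrinsics, pixels), "R" (3x3) and "t" (3): a world point X has camera coordinates R X + t; the wrist camera has in their place "tool_from_camera" (4x4, takes a point from camera to tool coordinates, whose origin is the TCP and whose axes are the flange's). Camera axes: x right, y down, z forward; pixel columns grow to the right and rows downward; lengths in m; the calibration is good to about 2 mm. A picture is of the moment at which its call begins: read the wrist's pose just before it. camera_model takes no time and is no camera call.
- ctrl.finish_job(): hands the job in; it is judged then, once.
The state is a dict: "t": time; "q": joint angles; "dq": joint speeds; "effort": joint torques, N m; "tool_pos": TCP position; "tool_rot": TCP orientation; "contact_force": force on the tool from outside, world axes, zero at the start; "wrist_torque": the same for the moment, N m; "opening": finger opening in m; "grip_force": force on a finger pad.
Only numpy, scipy, OpenCV 4.12 (cv2) and the standard library are available. Lean on these libraries where they do the work, as an engineer would, in place of code of your own. Each camera call takes 0.05 s, during which the arm holds its last target. There are 200 camera calls.

## Task

Get the small bench slicer ready to cut: work its ball-topped lever through the zigzag gate, leg by leg, all the way to the far end of the last leg, which slides the cover off the feed cradle. Then lay the dry sausage lengthwise in the uncovered cradle, in the middle between the front lip and the blade and flat on its floor, without dropping it in, and let go. Leave the onion, the mustard jar, the salt shaker and the pepper mill where they stand.

Things in the scene. Friction and masses are not known exactly. Their poses are not given: they have to be found in the camera images.
- slicer: Bench slicer, white with metal parts, fixed to the worktop; 175 x 256 x 92 mm (x, y, z) without lever and blade. Origin: middle of its underside; x points from its front (robot side) to its back, y to its left, z up. Left half: level steel gate plate (x -81..81, y -30..118 mm). Right half: feed cradle, with an upright round blade (104 mm across, top at z = 116 mm) at its back end.
- gate (a point): Middle of the zigzag slot, on the gate plate's top, 90 mm up; axes as the slicer's. Slot 20 mm wide, lever stalk 12 mm. Three legs along x (x -30..30 mm) at y = -45, 0, 45 mm; first and middle joined by a crossing at the back (x 10..30), middle and last at the front (x -30..-10). So: push back, left 45, pull to the front, left 45, push back; steel walls stop the lever elsewhere.
- carriage (a joint): Sideways travel of lever and cradle cover together, in m, along the slicer's +y: 0 in the first (right) leg, 0.045 in the middle leg, 0.090 in the last (left) leg; about 4 mm of play in each leg. Starts at 0. Moved by the lever; about 2 N of friction, stays where left.
- cover (a point): Middle of the cradle cover's top, a flat metal plate 146 x 60 x 4 mm (x, y, z), 78.5 mm above the worktop, that moves with joint carriage. At 0 it lies over the cradle; at 0.090 it has gone under the gate plate and its near edge is 60 mm to the left of the cradle's centre line.
- lever (a joint): Swing of the lever in rad about an axle along the slicer's y, 14 mm above the worktop at slicer x = 0: 0 upright, + leans to the slicer's back (+x), - to its front; stops at -0.31 and 0.31. Starts somewhere in the first leg. Changes legs only beyond about 0.23 (first to middle) or -0.23 (middle to last); aim for 0.29. About 1 N at the knob moves it; it stays where left.
- lever_knob (a point): Centre of the black ball knob, 36 mm in diameter, on top of the lever, 138 mm from its axle. In the slicer's frame it stands at x = 138 sin(lever), y = -5 + carriage, z = 14 + 138 cos(lever) mm. The axes are the lever's. The ball swivels freely on a pin along y, so a level grip can stay level.
- end_notch (a point): Where the knob's centre stands when the lever is home at the far (back) end of the last (left) leg (lever 0.30, carriage 0.090); fixed in the slicer.
- cradle (a point): Middle of the feed cradle's flat floor, 54 mm above the worktop, 100 mm to the right (-y) of the slicer's origin; x (lengthwise) and y as the slicer's. Floor 150 x 52 mm. Front lip, 69 mm above the worktop, inner face at x = -71 mm; blade face at x = 74 mm.
- cradle_lips (a point): Point 16 mm above cradle, level with the tops of the cradle's sloping side lips: 44 mm between their inner faces at the floor, 64 mm at the top (70 mm above the worktop). They stand only at x = -72..-28 and 28..72 mm; the middle 56 mm of each side is open for fingers.
- dry_sausage: Dark red wrinkled dry sausage, 40 mm wide (x), 114 mm long with its tied ends (y, the solid part 90 mm), 33 mm high, about 0.13 kg, rigid, lying on the board. Origin: middle of its underside; y along its length.
- sausage_middle (a point): Centre of the dry sausage, 16.5 mm above its underside.
- board: Striped wooden chopping board, 239 x 362 mm, 17 mm thick, fixed, on the right; origin at the middle of its underside. The sausage and the onion lie on it, in either order.
- onion: Brown onion, 68 mm wide, 93 mm high, on the board; origin at its foot. Bystander.
- mustard_jar: Glass jar with black lid, 65 mm wide, 94 mm high; origin at its foot. Bystander, front left.
- salt_shaker: Clear shaker with grey top, 44 mm wide, 90 mm high; origin at its foot. Bystander, behind.
- pepper_mill: Wooden pepper mill, 58 mm wide, 170 mm high; origin at its foot. Bystander, behind the board.
Things that resemble listed ones, but are neither listed nor needed, are in the scene too. There is more than one size of the dry_sausage; the job needs the smallest.

How it is judged:
By the outcome, as a careful person would: the job done as asked, in the order asked, and still so for the second after the job is handed in, with the robot touching nothing.
It also fails if it takes over 64 s, if anything falls off the work surface, if the arm or the gripper's body presses on something with over 40 N, if the wrist force passes 120 N, or if a joint passes its speed limit or range.

## Working session

There is one attempt and no reset: what is moved stays moved. The work goes in short steps, Python scripts to look and compute and a tool call to move; the robot and the scene stay as the last step left them, time stands still between calls to the robot, and variables do not carry over. Pictures are saved under pics/ and viewed, at most 10 in all, crops included, and the job is handed in when it is done.

Besides the shell and the picture viewer there is one more tool, called after ">>>" by a JSON object that holds its "api" and its "payload". apply_moves: Moves the arm, as the interface text tells. Its arguments: {"type":"object","properties":{"rows":{"type":"array","items":{"type":"number"}},"grip":{"type":"number"},"grip_force":{"type":"number"}},"required":["rows"]}

```bash
ls; mkdir -p pics; cat > h.py <<'E'
import numpy as np, cv2
from scipy.spatial.transform import Rotation as Ro
from station import ctrl
def grab(n):
    o=ctrl.get_obs(); im,d=ctrl.get_image(n); m=ctrl.camera_model(n)
    K=np.array(m['mtx'])
    if n=='wrist':
        T=np.eye(4);T[:3,:3]=Ro.from_rotvec(o['tool_rot']).as_matrix();T[:3,3]=o['tool_pos']
        W=T@np.array(m['tool_from_camera'])
    else:
        W=np.eye(4);R=np.array(m['R']);W[:3,:3]=R.T;W[:3,3]=-R.T@np.array(m['t'])
    return im,d,K,W
def cloud(d,K,W):
    v,u=np.mgrid[:d.shape[0],:d.shape[1]]
    p=np.stack([(u-K[0,2])/K[0,0]*d,(v-K[1,2])/K[1,1]*d,d],-1)
    return p@W[:3,:3].T+W[:3,3]
def plane(uv,z,K,W):
    r=W[:3,:3]@np.linalg.inv(K)@np.array([uv[0],uv[1],1.]); c=W[:3,3]
    return c+r*(z-c[2])/r[2]
def pix(P,K,W):
    c=W[:3,:3].T@(np.array(P)-W[:3,3]);q=K@c;return q[:2]/q[2]
E
python3 - <<'E'
from h import *
o=ctrl.get_obs();print({k:np.round(v,3) for k,v in o.items()},ctrl.tip_extent)
ims=[]
for n in('top','side'):
    im,d,K,W=grab(n);np.savez(n+'.npz',im=im,d=d,K=K,W=W);print(n,W.round(3),K.round(1));cv2.imwrite(f'pics/{n}0.png',im)
E
```

```text
pics
{'t': np.float64(0.0), 'q': array([-1.442,  0.053,  1.614, -0.   ,  1.476, -0.119]), 'dq': array([-0.001,  0.   ,  0.001,  0.   ,  0.   , -0.001]), 'effort': array([-0.0000e+00, -3.9368e+01, -3.7018e+01, -0.0000e+00,  7.0000e-03,
        0.0000e+00]), 'tool_pos': array([ 0.153, -0.605,  0.303]), 'tool_rot': array([-3.115, -0.388,  0.   ]), 'contact_force': array([ 0.128,  0.443, -0.148]), 'wrist_torque': array([-0.009,  0.022,  0.002]), 'grip_force': np.float64(0.0), 'opening': np.float64(0.085)} 0.0726
top [[ 0.423 -0.725  0.543 -0.471]
 [-0.906 -0.328  0.267 -0.681]
 [-0.015 -0.605 -0.796  1.53 ]
 [ 0.     0.     0.     1.   ]] [[435.9   0.  257.5]
 [  0.  435.9 195.5]
 [  0.    0.    1. ]]
side [[ 0.999 -0.036  0.011  0.482]
 [-0.03  -0.58   0.814 -1.502]
 [-0.023 -0.814 -0.581  1.057]
 [ 0.     0.     0.     1.   ]] [[473.8   0.  258.5]
 [  0.  473.8 190.7]
 [  0.    0.    1. ]]
```

View pics/top0.png

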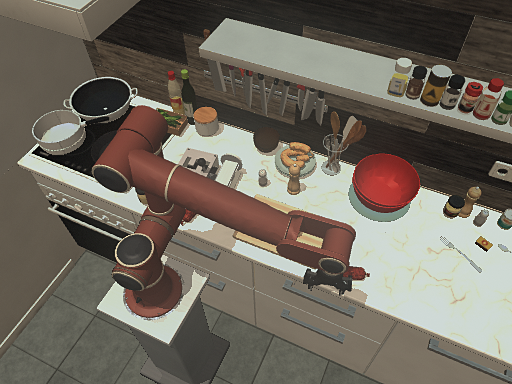

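View pics/side0.png

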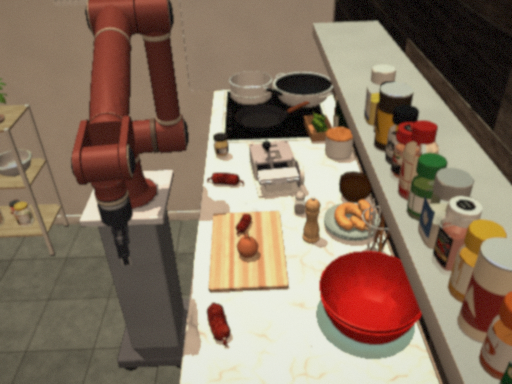

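The side view shows the slicer at (275,167) with its black knob near (267,146), the board at (248,250) and the onion at (247,246). There are three red sausages: (226,179), (244,223) on the board, and (218,322). The one on the board looks smallest and matches "lying on the board". I'll measure all three and check them in a crop.

```bash
python3 - <<'E'
from h import *
z=np.load('side.npz');im,d,K,W=[z[k] for k in('im','d','K','W')]
P=cloud(d,K,W)
hsv=cv2.cvtColor(im,cv2.COLOR_BGR2HSV)
red=(((hsv[...,0]<8)|(hsv[...,0]>170))&(hsv[...,1]>120)&(hsv[...,2]<190)).astype(np.uint8)
red[:,:200]=0;red[:,300:]=0
n,l,s,c=cv2.connectedComponentsWithStats(red)
for i in range(1,n):
    if s[i,4]<40:continue
    p=P[l==i];print('red',c[i].round(),s[i],np.median(p,0).round(3),np.percentile(p,98,axis=0).round(3))
    m=l==i; zz=np.percentile(p[:,2],95)-.0165
    vu=np.argwhere(m);q=np.array([plane((u,v),.0165+ (.017 if i and 200<c[i][1]<260 else 0),K,W)[:2] for v,u in vu]);r=cv2.minAreaRect((q*1000).astype(np.float32));print(r)
# slicer cloud
sel=(P[...,0]>.2)&(P[...,0]<.9)&(d>0)
sl=np.zeros_like(sel);sl[125:205,235:315]=1
for lo,hi in((.085,.095),(.06,.083),(.1,.12),(.13,.18)):
    m=sel&sl&(P[...,2]>lo)&(P[...,2]<hi)
    if m.sum()>5:print(lo,m.sum(),P[m].min(0).round(3),P[m].max(0).round(3),cv2.minAreaRect((P[m][:,:2]*1000).astype(np.float32)))
crop=im[120:340,180:340];cv2.imwrite('pics/c1.png',cv2.resize(crop,(436,600),interpolation=cv2.INTER_CUBIC))
cv2.imwrite('pics/c2.png',cv2.resize(im[125:215,230:320],(600,600),interpolation=cv2.INTER_CUBIC))
E
```

```text
red [225. 178.] [212 173  27  12 234] [0.376 0.026 0.032] [0.422 0.047 0.045]
((374.3330078125, 48.99626159667969), (66.72129821777344, 109.07179260253906), 74.92227935791016)
red [243. 223.] [237 215  14  17 140] [ 0.447 -0.266  0.044] [ 0.465 -0.23   0.051]
((446.2210388183594, -252.509033203125), (90.41993713378906, 32.19333267211914), 68.0553970336914)
red [218. 322.] [208 304  21  40 533] [ 0.375 -0.673  0.039] [ 0.401 -0.615  0.047]
((372.9288024902344, -655.9971313476562), (44.03092575073242, 139.5800323486328), 16.177736282348633)
0.085 653 [ 0.472 -0.177  0.085] [0.671 0.207 0.095] ((579.31884765625, 10.795913696289062), (166.6838836669922, 392.2250061035156), 9.487848281860352)
0.06 638 [ 0.472 -0.184  0.06 ] [0.673 0.205 0.083] ((579.0836181640625, 9.181259155273438), (168.10987854003906, 404.01959228515625), 10.229466438293457)
0.1 56 [ 0.541 -0.033  0.101] [0.671 0.078 0.12 ] ((612.4292602539062, 30.19620132446289), (36.6147575378418, 163.930908203125), 48.6344108581543)
0.13 138 [ 0.522 -0.318  0.131] [0.675 0.087 0.171] ((599.440673828125, -116.96894836425781), (31.387250900268555, 427.46087646484375), 18.231645584106445)
```

View pics/c1.png

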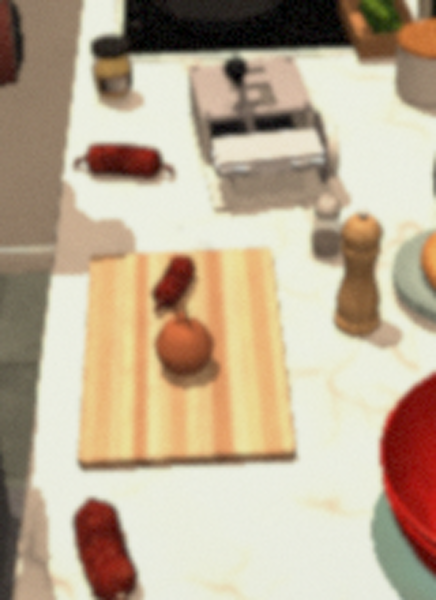

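View pics/c2.png

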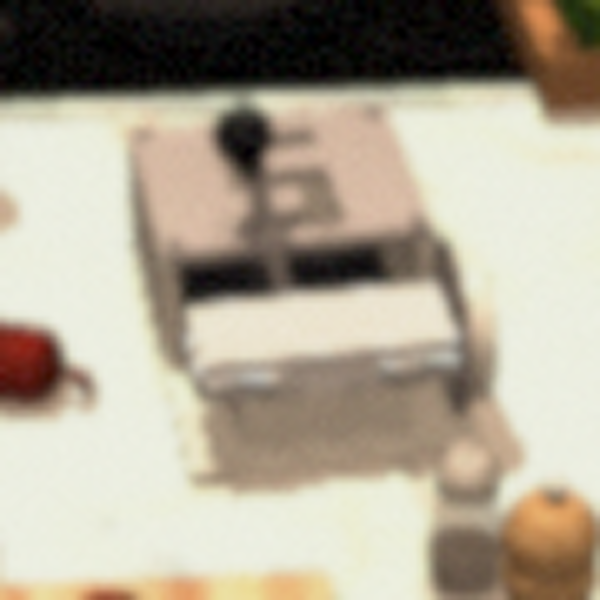

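The crops confirm it: the board sausage at (243,223) is about 90 mm long, against about 109 mm and 140 mm for the others, so it is the target. Its near end is close to the onion. The lever leans to the front. I'll move the wrist camera over the slicer next.

```bash
cat >> h.py <<'E'
def rel(*tgts):
    """tgts: (x,y,z,yaw_deg of tool x), tool down -> move numbers relative to present measured pose"""
    o=ctrl.get_obs();R0=Ro.from_rotvec(o['tool_rot']);p0=np.array(o['tool_pos'])
    x=R0.as_matrix()[:,0];print('now',p0.round(4),'yaw',np.degrees(np.arctan2(x[1],x[0])).round(2),'t',o['t'],'F',np.round(o['contact_force'],1))
    for t in tgts:
        a=np.radians(t[3]);R=Ro.from_matrix([[np.cos(a),np.sin(a),0],[np.sin(a),-np.cos(a),0],[0,0,-1]])
        s=R0.inv().apply(np.array(t[:3])-p0);r=(R0.inv()*R).as_rotvec()
        print(np.r_[s/.6,r/(np.pi/2)].round(4).tolist(),'rows>=',np.linalg.norm(s)/.05,np.degrees(np.linalg.norm(r))/8.59)
E
python3 - <<'E'
from h import *
print(np.array(ctrl.camera_model('wrist')['tool_from_camera']).round(3),ctrl.camera_model('wrist')['mtx'])
rel((.35,-.3,.4,14),(.5,0.0,.42,14))
E
```

```text
[[ 0.001 -0.951 -0.31   0.08 ]
 [ 1.     0.001  0.     0.001]
 [ 0.    -0.31   0.951 -0.07 ]
 [ 0.     0.     0.     1.   ]] [[285.98861302   0.         258.66056395]
 [  0.         285.98861302 191.12317837]
 [  0.           0.           1.        ]]
now [ 0.1533 -0.6055  0.3028] yaw 14.2 t 0.1 F [ 0.1 -0.3  0.5]
[0.4428, -0.4134, -0.1612, -0.0012, -0.0001, 0.0022] rows>= 7.522467634108063 0.02629632493655997
[0.8078, -0.8369, -0.1936, -0.0012, -0.0001, 0.0022] rows>= 14.150046397035318 0.02629632493655997
```

>>> {"api": "apply_moves", "payload": {"rows": [0.22,-0.2,-0.16,0,0,0,0.44,-0.41,-0.16,0,0,0,0.44,-0.41,-0.16,0,0,0,0.44,-0.41,-0.16,0,0,0,0.44,-0.41,-0.16,0,0,0,0.44,-0.41,-0.16,0,0,0,0.44,-0.41,-0.16,0,0,0,0.44,-0.41,-0.16,0,0,0,0.44,-0.41,-0.16,0,0,0,0.44,-0.41,-0.16,0,0,0,0.44,-0.41,-0.16,0,0,0]}}

```text
t: 1.2
tool_pos: [0.3483, -0.3033, 0.399]
tool_rot: [-3.117, -0.386, 0.002]
contact_force: [0.1, 0.4, 0.5]
opening: 0.0855
grip_force: 0.0
```

```bash
python3 - <<'E'
from h import *
im,d,K,W=grab('wrist');np.savez('w1.npz',im=im,d=d,K=K,W=W);cv2.imwrite('pics/w1.png',im)
rel((.5,0.0,.42,14))
E
```

```text
now [ 0.3483 -0.3035  0.399 ] yaw 14.1 t 1.25 F [-0.2 -1.1 -0. ]
[0.3685, -0.429, -0.0348, -0.0008, 0.0006, 0.0011] rows>= 6.7987641471485665 0.015819118345605766
```

>>> {"api": "apply_moves", "payload": {"rows": [0.18,-0.21,-0.035,0,0,0,0.37,-0.43,-0.035,0,0,0,0.37,-0.43,-0.035,0,0,0,0.37,-0.43,-0.035,0,0,0,0.37,-0.43,-0.035,0,0,0,0.37,-0.43,-0.035,0,0,0,0.37,-0.43,-0.035,0,0,0,0.37,-0.43,-0.035,0,0,0,0.37,-0.43,-0.035,0,0,0]}}

```text
t: 2.15
tool_pos: [0.5011, 0.0016, 0.4201]
tool_rot: [3.117, 0.389, -0.003]
contact_force: [-0.3, -1.2, 0.1]
opening: 0.0856
grip_force: 0.0
```

```bash
python3 - <<'E'
from h import *
im,d,K,W=grab('wrist');np.savez('w2.npz',im=im,d=d,K=K,W=W)
a=np.load('w1.npz')['im'];b=np.vstack([a,im]);cv2.imwrite('pics/w12.png',cv2.resize(b,(400,600),interpolation=cv2.INTER_AREA) if 0 else np.hstack([cv2.resize(a,(400,300)),cv2.resize(im,(400,300))]))
E
```

```text
(no output)
```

View pics/w12.png

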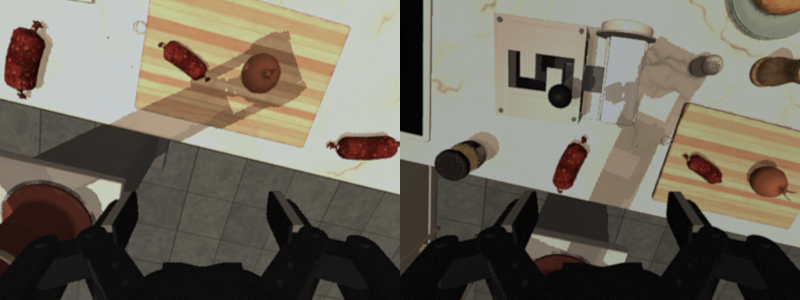

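The left view (over the board) shows the sausage at (184,61) and the onion at (261,72). The right view shows the gate plate centred near (540,70), the knob at (560,95) by the front of the first leg, and the cover at (625,75). Now for the exact positions.

```bash
python3 - <<'E'
from h import *
def L(f):
    z=np.load(f);return [z[k] for k in('im','d','K','W')]
im,d,K,W=L('w2.npz');P=cloud(d,K,W)
m=((abs(P[...,2]-.09)<.008)&(d>0)).astype(np.uint8);m[:,:100]=0
m=cv2.morphologyEx(m,cv2.MORPH_OPEN,np.ones((3,3)))
n,l,s,c=cv2.connectedComponentsWithStats(m)
i=1+np.argmax(s[1:,4]);p=P[l==i];print('plate',s[i],np.median(p[:,2]))
vu=np.argwhere(l==i);q=np.array([plane((u,v),.09,K,W)[:2] for v,u in vu]);r=cv2.minAreaRect((q*1000).astype(np.float32));print('plate',r,cv2.boxPoints(r).round(1).tolist())
m=((abs(P[...,2]-.0785)<.004)&(d>0)).astype(np.uint8);m[:,:240]=0;n,l,s,c=cv2.connectedComponentsWithStats(m)
i=1+np.argmax(s[1:,4]);vu=np.argwhere(l==i);q=np.array([plane((u,v),.0785,K,W)[:2] for v,u in vu]);print('cover',s[i],cv2.minAreaRect((q*1000).astype(np.float32)))
m=((P[...,2]>.12)&(d>0)&(P[...,2]<.18)).astype(np.uint8);n,l,s,c=cv2.connectedComponentsWithStats(m)
for i in range(1,n):
    if s[i,4]>20:
        p=P[l==i];vu=np.argwhere(l==i);(cc,rad)=cv2.minEnclosingCircle(vu[:,::-1].astype(np.float32))
        print('high',s[i],c[i].round(1),p.mean(0).round(4),p.max(0).round(4),'circ',cc,rad,plane(cc,.147,K,W).round(4))
for f in('w1.npz','w2.npz'):
    im,d,K,W=L(f);P=cloud(d,K,W);hsv=cv2.cvtColor(im,cv2.COLOR_BGR2HSV)
    onb=(P[...,2]>.024)&(P[...,2]<.07)&(d>0)&(P[...,1]<-.1)&(P[...,1]>-.45)&(P[...,0]>.33)
    red=(((hsv[...,0]<6)|(hsv[...,0]>170))&(hsv[...,1]>110)&onb).astype(np.uint8)
    n,l,s,c=cv2.connectedComponentsWithStats(cv2.morphologyEx(red,cv2.MORPH_CLOSE,np.ones((3,3))))
    for i in range(1,n):
        if s[i,4]>60:
            p=P[l==i];vu=np.argwhere(l==i);q=np.array([plane((u,v),.0335,K,W)[:2] for v,u in vu]);print(f,'red',s[i],c[i].round(),np.percentile(p[:,2],[5,50,95]).round(3),cv2.minAreaRect((q*1000).astype(np.float32)))
    m=((P[...,2]>.075)&(d>0)&(P[...,1]<-.15)&(P[...,0]<.6)&(P[...,2]<.13)).astype(np.uint8);n,l,s,c=cv2.connectedComponentsWithStats(m)
    for i in range(1,n):
        if s[i,4]>60:print('onion?',s[i],P[l==i].mean(0).round(3),P[l==i].max(0).round(3))
E
```

```text
plate [  120    16   120   144 11391] 0.09026849951371874
plate ((558.336181640625, 126.0685043334961), (162.09326171875, 148.3936767578125), 6.980457782745361) [[468.8999938964844, 189.89999389648438], [486.8999938964844, 42.599998474121094], [647.7999877929688, 62.29999923706055], [629.7999877929688, 209.60000610351562]]
cover [ 251   40   67  121 5111] ((575.886962890625, -3.7469253540039062), (148.97024536132812, 86.80242156982422), 5.908921241760254)
high [509  89   3  16  31] [510.3  95.6] [ 0.6573 -0.2777  0.1209] [ 0.6645 -0.2742  0.1225] circ (511.0, 96.5) 7.500100135803223 [ 0.6511 -0.2579  0.147 ]
high [189 108  31  31 771] [204.1 123. ] [0.5379 0.0729 0.1615] [0.554  0.0914 0.1686] circ (204.0774688720703, 123.1549301147461) 15.982980728149414 [0.536  0.0752 0.147 ]
w1.npz red [ 210   53   54   49 1378] [236.  77.] [0.041 0.047 0.05 ] ((445.8800048828125, -247.6167449951172), (86.0237808227539, 34.610599517822266), 69.2066650390625)
onion? [321  76  35  37 877] [ 0.456 -0.382  0.083] [ 0.479 -0.361  0.109]
w2.npz red [368 199  43  35 827] [390. 216.] [0.038 0.047 0.05 ] ((444.91229248046875, -250.88528442382812), (92.88526153564453, 33.6185188293457), 68.5895767211914)
onion? [468 228  39  30 536] [ 0.458 -0.379  0.084] [ 0.478 -0.361  0.109]
```

```bash
python3 - <<'E'
from h import *
rel((.536,.0752,.28,7.0),(.536,.0752,.203,7.0))
E
```

```text
now [0.5009 0.0009 0.4202] yaw 14.13 t 2.2 F [ 0.8 -0.  -0.5]
[0.0874, -0.1058, 0.2336, 0.0001, 0.0009, 0.0792] rows>= 3.250624992619432 0.8297490469822983
[0.0876, -0.1058, 0.3619, 0.0001, 0.0009, 0.0792] rows>= 4.64491812055713 0.8297490469822983
```

>>> {"api": "apply_moves", "payload": {"rows": [0.044,-0.053,0.12,0,0,0.04,0.0875,-0.106,0.2,0,0,0.079,0.0875,-0.106,0.24,0,0,0.079,0.0875,-0.106,0.24,0,0,0.079,0.0875,-0.106,0.27,0,0,0.079,0.0875,-0.106,0.31,0,0,0.079,0.0875,-0.106,0.34,0,0,0.079,0.0875,-0.106,0.362,0,0,0.079,0.0875,-0.106,0.362,0,0,0.079,0.0875,-0.106,0.362,0,0,0.079]}}

```text
t: 3.2
tool_pos: [0.5366, 0.0756, 0.2047]
tool_rot: [3.135, 0.192, 0.002]
contact_force: [0.7, -0.3, 0.4]
opening: 0.0852
grip_force: 0.0
```

>>> {"api": "apply_moves", "payload": {"rows": [0,0,0,0,0,0,0,0,0,0,0,0,0,0,0,0,0,0,0,0,0,0,0,0,0,0,0,0,0,0,0,0,0,0,0,0,0,0,0,0,0,0,0,0,0,0,0,0], "grip": 0.3, "grip_force": 30}}

```text
t: 4.0
tool_pos: [0.5365, 0.0765, 0.2046]
tool_rot: [3.135, 0.194, 0.002]
contact_force: [-2.2, 0.2, 4.8]
opening: 0.0342
grip_force: 29.8
```

```bash
python3 - <<'E'
from h import *
rel((.536,.0752,.203,7.0))
for l in(-.207,-.1,0,.1,.2,.29):
    print(l,((138*np.sin(l)+28.36)/600).round(4),(-(138*np.cos(l)-138*np.cos(.207))/600).round(4))
E
```

```text
now [0.5365 0.0765 0.2046] yaw 7.1 t 4.0 F [-2.2  0.2  4.8]
[-0.0011, 0.002, 0.0027, 0.0001, -0.0006, 0.0011] rows>= 0.042894804639976546 0.013062930655485078
-0.207 -0.0 -0.0
-0.1 0.0243 -0.0038
0 0.0473 -0.0049
0.1 0.0702 -0.0038
0.2 0.093 -0.0003
0.29 0.113 0.0047
```

>>> {"api": "apply_moves", "payload": {"rows": [0.012,0,-0.002,0,0,0,0.024,0,-0.004,0,0,0,0.036,0,-0.0045,0,0,0,0.047,0,-0.005,0,0,0,0.059,0,-0.0045,0,0,0,0.07,0,-0.004,0,0,0,0.082,0,-0.002,0,0,0,0.093,0,0,0,0,0,0.103,0,0.002,0,0,0,0.113,0,0.0045,0,0,0,0.113,0,0.0045,0,0,0,0.113,0,0.0045,0,0,0]}}

```text
t: 5.2
tool_pos: [0.6043, 0.0848, 0.2016]
tool_rot: [3.135, 0.194, 0.004]
contact_force: [3.3, 0.7, 5.3]
opening: 0.0339
grip_force: 29.8
```

```bash
python3 - <<'E'
from h import *
o=ctrl.get_obs();a=np.radians(7);R=np.array([[np.cos(a),-np.sin(a)],[np.sin(a),np.cos(a)]])
print(R.T@(o['tool_pos'][:2]-np.array([.5637,.0824])),o['tool_pos'],np.round(o['contact_force'],1))
E
```

```text
[ 0.04054692 -0.00252997] [0.60425301 0.08483032 0.20159538] [3.3 0.7 5.3]
```

>>> {"api": "apply_moves", "payload": {"rows": [0,-0.015,0,0,0,0,0,-0.03,0,0,0,0,0,-0.045,0,0,0,0,0,-0.06,0,0,0,0,0,-0.072,0,0,0,0,0,-0.072,0,0,0,0]}}

```text
t: 5.8
tool_pos: [0.5983, 0.1288, 0.2017]
tool_rot: [-3.135, -0.195, -0.003]
contact_force: [2.0, 1.2, 5.5]
opening: 0.0341
grip_force: 29.9
```

```bash
cat >> h.py <<'E'
def sl():
    o=ctrl.get_obs();a=np.radians(7);R=np.array([[np.cos(a),-np.sin(a)],[np.sin(a),np.cos(a)]])
    print('slicer xy',R.T@(o['tool_pos'][:2]-np.array([.5637,.0824])),'z',o['tool_pos'][2],'F',np.round(o['contact_force'],1),o['opening'])
E
python3 -c "
from h import *
sl()
for l in(.3,.2,.1,0,-.1,-.2,-.29): print(l,((138*np.sin(l)-40.5)/600).round(4),(-(138*np.cos(l)-138*np.cos(.298))/600).round(4))"
```

```text
slicer xy [0.04002644 0.04183074] z 0.20173504055679048 F [2.  1.2 5.5] 0.03408125032576875
0.3 0.0005 0.0001
0.2 -0.0218 -0.0056
0.1 -0.0445 -0.009
0 -0.0675 -0.0101
-0.1 -0.0905 -0.009
-0.2 -0.1132 -0.0056
-0.29 -0.1333 -0.0005
```

>>> {"api": "apply_moves", "payload": {"rows": [-0.011,0,-0.003,0,0,0,-0.022,0,-0.0056,0,0,0,-0.033,0,-0.0075,0,0,0,-0.0445,0,-0.009,0,0,0,-0.056,0,-0.0097,0,0,0,-0.0675,0,-0.01,0,0,0,-0.079,0,-0.0097,0,0,0,-0.0905,0,-0.009,0,0,0,-0.102,0,-0.0075,0,0,0,-0.113,0,-0.0056,0,0,0,-0.123,0,-0.003,0,0,0,-0.1333,0,-0.0005,0,0,0,-0.1333,0,-0.0005,0,0,0,-0.1333,0,-0.0005,0,0,0]}}

```text
t: 7.2
tool_pos: [0.5176, 0.1185, 0.201]
tool_rot: [-3.134, -0.195, 0.004]
contact_force: [-2.8, 2.8, 6.4]
opening: 0.034
grip_force: 29.9
```

```bash
python3 -c "
from h import *
sl()"
```

```text
slicer xy [-0.04132762  0.04147052] z 0.20097455798501995 F [-2.8  2.8  6.4] 0.03404532090818262
```

>>> {"api": "apply_moves", "payload": {"rows": [0,-0.015,0,0,0,0,0,-0.03,0,0,0,0,0,-0.045,0,0,0,0,0,-0.06,0,0,0,0,0,-0.074,0,0,0,0,0,-0.074,0,0,0,0]}}

```text
t: 7.8
tool_pos: [0.5124, 0.1624, 0.201]
tool_rot: [3.135, 0.195, -0.004]
contact_force: [-2.1, 0.5, 6.0]
opening: 0.0343
grip_force: 30.0
```

```bash
python3 -c "
from h import *
sl()"
```

```text
slicer xy [-0.04119532  0.08569978] z 0.2010216484271365 F [-2.1  0.5  6. ] 0.03428775614647368
```

Now I'll push back along the last leg, 82 mm (0.137).

>>> {"api": "apply_moves", "payload": {"rows": [0.011,0,-0.003,0,0,0,0.022,0,-0.0056,0,0,0,0.033,0,-0.0075,0,0,0,0.0445,0,-0.009,0,0,0,0.056,0,-0.0097,0,0,0,0.0675,0,-0.01,0,0,0,0.079,0,-0.0097,0,0,0,0.0905,0,-0.009,0,0,0,0.102,0,-0.0075,0,0,0,0.113,0,-0.0056,0,0,0,0.123,0,-0.003,0,0,0,0.1333,0,-0.0005,0,0,0,0.137,0,0,0,0,0,0.137,0,0,0,0,0]}}

```text
t: 9.2
tool_pos: [0.595, 0.1724, 0.2012]
tool_rot: [-3.135, -0.194, -0.001]
contact_force: [2.0, 1.9, 4.3]
opening: 0.0342
grip_force: 29.9
```

```bash
python3 -c "
from h import *
sl()"
```

```text
slicer xy [0.04200621 0.08550861] z 0.201226310145751 F [2.  1.9 4.3] 0.034223782829484954
```

>>> {"api": "apply_moves", "payload": {"rows": [0,0,0,0,0,0,0,0,0,0,0,0,0,0,0,0,0,0,0,0,0,0,0,0,0,0,0,0,0,0,0,0,-0.03,0,0,0,0,0,-0.08,0,0,0,0,0,-0.15,0,0,0,-0.08,0,-0.23,0,0,0,-0.16,0.05,-0.3,0,0,0,-0.16,0.1,-0.36,0,0,0,-0.16,0.1,-0.36,0,0,0,-0.16,0.1,-0.36,0,0,0,-0.16,0.1,-0.36,0,0,0], "grip": 1}}

```text
t: 10.6
tool_pos: [0.5069, 0.1006, 0.4174]
tool_rot: [-3.135, -0.193, -0.001]
contact_force: [0.0, -0.5, 0.2]
opening: 0.0855
grip_force: 0.0
```

```bash
python3 - <<'E'
from h import *
im,d,K,W=grab('wrist');np.savez('w3.npz',im=im,d=d,K=K,W=W);cv2.imwrite('pics/w3.png',im);P=cloud(d,K,W)
sl()
m=((P[...,2]>.13)&(d>0)&(P[...,2]<.18)).astype(np.uint8);n,l,s,c=cv2.connectedComponentsWithStats(m)
a=np.radians(7);R=np.array([[np.cos(a),-np.sin(a)],[np.sin(a),np.cos(a)]])
for i in range(1,n):
    if s[i,4]>100:
        vu=np.argwhere(l==i);cc,rad=cv2.minEnclosingCircle(vu[:,::-1].astype(np.float32));q=plane(cc,.146,K,W);print(s[i],cc,rad,q,R.T@(q[:2]-[.5637,.0824]))
# plate recheck
m=((abs(P[...,2]-.09)<.008)&(d>0)).astype(np.uint8);m=cv2.morphologyEx(m,cv2.MORPH_OPEN,np.ones((3,3)))
n,l,s,c=cv2.connectedComponentsWithStats(m);i=1+np.argmax(s[1:,4])
vu=np.argwhere(l==i);q=np.array([plane((u,v),.09,K,W)[:2] for v,u in vu]);print('plate',cv2.minAreaRect((q*1000).astype(np.float32)))
# cradle floor
S=(P[...,:2]-[.5637,.0824])@R
m=(abs(P[...,2]-.054)<.004)&(abs(S[...,0])<.08)&(S[...,1]<-.06)&(S[...,1]>-.14);print('floor',m.sum(),np.percentile(S[m],[1,50,99],axis=0).round(4),np.median(P[m][:,2]))
# lips/blade high
E
```

```text
slicer xy [-0.05420844  0.0252324 ] z 0.41595316435339813 F [-0.4  0.3 -0.1] 0.08541217916531194
[188  67  33  34 876] (203.98387145996094, 83.7258071899414) 17.2500057220459 [0.59478339 0.17220237 0.146     ] [0.04179586 0.08534488]
plate ((558.7344970703125, 126.482666015625), (160.89300537109375, 147.55059814453125), 6.990597724914551)
floor 3654 [[-0.0702 -0.1248]
 [ 0.0075 -0.0998]
 [ 0.0745 -0.0736]] 0.05424972733040109
```

View pics/w3.png

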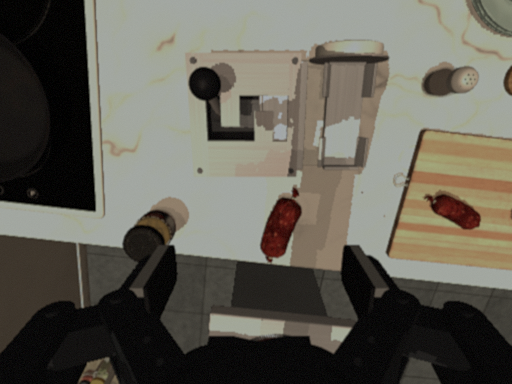

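The lever is home: knob at slicer (41.8, 85.3), which is lever ≈ 0.307. The cradle at (343,115) is uncovered, with its floor centred where expected. The sausage at (455,211) is unchanged, so I'll go to it.

```bash
python3 - <<'E'
from h import *
print(ctrl.get_obs()['q'].round(2))
rel((.4355,-.275,.28,69.))
E
```

```text
[ 0.05 -0.25  1.71  0.    1.68  1.5 ]
now [0.5068 0.1008 0.416 ] yaw 7.08 t 10.65 F [-0.4  0.3 -0.1]
[-0.1948, 0.6071, 0.2267, -0.0008, 0.0008, -0.688] rows>= 8.119706117425823 7.207910097495324
```

>>> {"api": "apply_moves", "payload": {"rows": [-0.04,0.08,0.02,0,0,-0.09,-0.06,0.16,0.04,0,0,-0.18,-0.09,0.24,0.07,0,0,-0.27,-0.11,0.32,0.1,0,0,-0.36,-0.13,0.4,0.14,0,0,-0.45,-0.16,0.48,0.18,0,0,-0.54,-0.18,0.55,0.21,0,0,-0.63,-0.195,0.607,0.227,0,0,-0.688,-0.195,0.607,0.227,0,0,-0.688,-0.195,0.607,0.227,0,0,-0.688,-0.195,0.607,0.227,0,0,-0.688,-0.195,0.607,0.227,0,0,-0.688]}}

```text
t: 11.85
tool_pos: [0.4361, -0.2742, 0.2802]
tool_rot: [-2.586, -1.78, 0.0]
contact_force: [0.8, -0.5, -0.2]
opening: 0.0859
grip_force: 0.0
```

```bash
python3 - <<'E'
from h import *
im,d,K,W=grab('wrist');cv2.imwrite('pics/w4.png',im);P=cloud(d,K,W);hsv=cv2.cvtColor(im,cv2.COLOR_BGR2HSV)
red=(((hsv[...,0]<6)|(hsv[...,0]>170))&(hsv[...,1]>110)&(P[...,2]>.022)&(P[...,2]<.07)&(d>0)).astype(np.uint8)
red=cv2.morphologyEx(cv2.morphologyEx(red,cv2.MORPH_CLOSE,np.ones((5,5))),cv2.MORPH_OPEN,np.ones((7,7)))
n,l,s,c=cv2.connectedComponentsWithStats(red)
for i in range(1,n):
    if s[i,4]>300:
        p=P[l==i];vu=np.argwhere(l==i);q=np.array([plane((u,v),.036,K,W)[:2] for v,u in vu]);print('red',s[i],c[i].round(),np.percentile(p[:,2],[5,50,95]).round(3),cv2.minAreaRect((q*1000).astype(np.float32)),p.mean(0))
m=(P[...,2]>.005)&(P[...,2]<.03)&(d>0);print('board z',np.median(P[...,2][m]))
rel((.4455,-.249,.16,69),(.4455,-.249,.091,69))
E
```

```text
red [ 241  108   32   75 2154] [257. 145.] [0.04  0.047 0.05 ] ((445.5272216796875, -247.1265869140625), (81.35469055175781, 33.85531234741211), 69.23885345458984) [ 0.44675871 -0.24419573  0.0474232 ]
board z 0.01624765383518989
now [ 0.4363 -0.2741  0.2809] yaw 69.11 t 11.9 F [ 0.4 -0.3  0.3]
[0.0444, -0.0005, 0.2015, -0.0002, -0.0003, 0.0013] rows>= 2.4755269687756467 0.013868531672706345
[0.0443, -0.0005, 0.3165, -0.0002, -0.0003, 0.0013] rows>= 3.834637575525868 0.013868531672706345
```

View pics/w4.png

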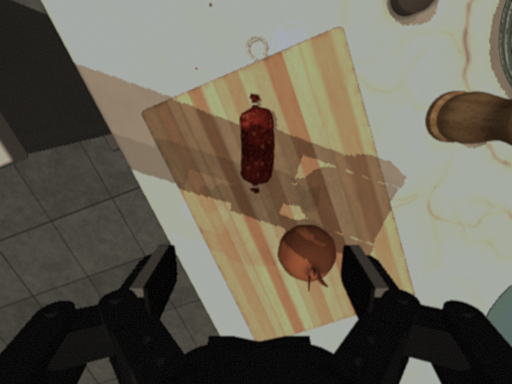

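The sausage at (257,145) lines up with the tool, and the onion at (307,252) is clear of the fingers.

>>> {"api": "apply_moves", "payload": {"rows": [0.045,0,0.07,0,0,0,0.045,0,0.14,0,0,0,0.045,0,0.2,0,0,0,0.045,0,0.25,0,0,0,0.045,0,0.28,0,0,0,0.045,0,0.3,0,0,0,0.045,0,0.315,0,0,0,0.045,0,0.317,0,0,0,0.045,0,0.317,0,0,0]}}

```text
t: 12.8
tool_pos: [0.4461, -0.2502, 0.0917]
tool_rot: [2.587, 1.779, 0.001]
contact_force: [0.9, 0.6, 0.3]
opening: 0.085
grip_force: 0.0
```

>>> {"api": "apply_moves", "payload": {"rows": [0,0,0,0,0,0,0,0,0,0,0,0,0,0,0,0,0,0,0,0,0,0,0,0,0,0,0,0,0,0,0,0,0,0,0,0,0,0,0,0,0,0,0,0,0,0,0,0], "grip": 0.2, "grip_force": 30}}

```text
t: 13.6
tool_pos: [0.4454, -0.2502, 0.0917]
tool_rot: [-2.589, -1.779, 0.001]
contact_force: [-2.5, 0.1, 5.4]
opening: 0.0376
grip_force: 30.1
```

>>> {"api": "apply_moves", "payload": {"rows": [0,0,-0.02,0,0,0,0,0,-0.06,0,0,0,0,0,-0.12,0,0,0,0,0,-0.19,0,0,0,0,0,-0.25,0,0,0,0,0,-0.25,0,0,0,0,0,-0.25,0,0,0]}}

```text
t: 14.3
tool_pos: [0.4457, -0.2502, 0.2421]
tool_rot: [2.587, 1.778, 0.001]
contact_force: [-0.5, 0.3, -2.5]
opening: 0.0374
grip_force: 30.7
```

```bash
python3 - <<'E'
from h import *
a=np.radians(7);R=np.array([[np.cos(a),-np.sin(a)],[np.sin(a),np.cos(a)]])
c=R@[0.001,-.1]+[.564,.0827];print(c)
im,d,K,W=grab('wrist');P=cloud(d,K,W);hsv=cv2.cvtColor(im,cv2.COLOR_BGR2HSV)
cv2.imwrite('pics/w5.png',im)
o=ctrl.get_obs();Rt=Ro.from_rotvec(o['tool_rot'])
red=((((hsv[...,0]<6)|(hsv[...,0]>170))&(hsv[...,1]>110)&(P[...,2]>.1))&(d>0)).astype(np.uint8)
n,l,s,cc=cv2.connectedComponentsWithStats(red)
for i in range(1,n):
    if s[i,4]>200:
        t=Rt.inv().apply(P[l==i]-o['tool_pos']);print(s[i],cc[i].round(),np.percentile(t,[1,50,99],axis=0).round(4))
rel((*c,.25,7),(*c,.129,7));print(o['opening'])
E
```

```text
[ 0.57717948 -0.01643275]
[243 144  22  23 313] [253. 154.] [[ 0.049  -0.0047  0.0561]
 [ 0.0541 -0.0002  0.0595]
 [ 0.0577  0.0045  0.0673]]
[ 220  173   79  164 9805] [260. 252.] [[-0.0305 -0.0142  0.0394]
 [ 0.0125  0.0026  0.0427]
 [ 0.0441  0.0206  0.0562]]
now [ 0.445  -0.2497  0.2402] yaw 69.01 t 14.35 F [-1.2  0.5 -3.2]
[0.4419, 0.0664, -0.0162, -0.0007, 0.0001, 0.689] rows>= 5.365475732697114 7.2184361374251775
[0.4418, 0.0666, 0.1854, -0.0007, 0.0001, 0.689] rows>= 5.804919763729058 7.2184361374251775
0.03794388601834266
```

>>> {"api": "apply_moves", "payload": {"rows": [0.06,0.01,-0.018,0,0,0.09,0.12,0.02,-0.018,0,0,0.18,0.18,0.03,-0.018,0,0,0.27,0.24,0.04,-0.018,0,0,0.36,0.3,0.05,-0.018,0,0,0.45,0.36,0.055,-0.018,0,0,0.54,0.41,0.06,-0.018,0,0,0.63,0.442,0.0665,-0.018,0,0,0.689,0.442,0.0665,-0.018,0,0,0.689,0.442,0.0665,-0.018,0,0,0.689,0.442,0.0665,-0.018,0,0,0.689,0.442,0.0665,-0.018,0,0,0.689]}}

```text
t: 15.55
tool_pos: [0.5771, -0.0175, 0.251]
tool_rot: [-3.136, -0.191, 0.002]
contact_force: [-0.1, -0.7, -1.6]
opening: 0.0375
grip_force: 30.8
```

```bash
python3 - <<'E'
from h import *
im,d,K,W=grab('wrist');P=cloud(d,K,W);hsv=cv2.cvtColor(im,cv2.COLOR_BGR2HSV)
o=ctrl.get_obs();Rt=Ro.from_rotvec(o['tool_rot'])
red=((((hsv[...,0]<6)|(hsv[...,0]>170))&(hsv[...,1]>110)&(P[...,2]>.1))&(d>0)).astype(np.uint8)
t=Rt.inv().apply(P[red>0]-o['tool_pos'])
for a,b in((-.03,-.02),(-.02,-.01),(.01,.02),(.02,.03),(.03,.04)):
    q=t[(t[:,0]>a)&(t[:,0]<b)];
    if len(q)>20:print(a,np.percentile(q[:,2],5).round(4),np.percentile(q[:,1],[2,98]).round(4))
rel((.5772,-.0164,.16,7),(.5772,-.0164,.129,7));sl()
E
```

```text
-0.03 0.0424 [-0.0148  0.016 ]
-0.02 0.0421 [-0.0151  0.0174]
0.01 -0.007 [-0.0231  0.0216]
0.02 0.0421 [-0.0147  0.0176]
0.03 0.0424 [-0.0156  0.0164]
now [ 0.5773 -0.0175  0.2514] yaw 6.95 t 15.6 F [ 0.9  0.4 -1.8]
[0.0002, -0.0018, 0.1523, -0.0001, 0.0004, -0.0006] rows>= 1.8272703503966428 0.007584686445659877
[0.0002, -0.0018, 0.2039, -0.0001, 0.0004, -0.0006] rows>= 2.4472369703085466 0.007584686445659877
slicer xy [ 0.00130144 -0.10080445] z 0.2513569296534792 F [ 0.9  0.4 -1.8] 0.03778660912663233
```

The sausage is held level and centred, with its bottom about 75 mm below the TCP. I'll lower it gently.

>>> {"api": "apply_moves", "payload": {"rows": [0,-0.002,0.04,0,0,0,0,-0.002,0.08,0,0,0,0,-0.002,0.115,0,0,0,0,-0.002,0.145,0,0,0,0,-0.002,0.165,0,0,0,0,-0.002,0.18,0,0,0,0,-0.002,0.19,0,0,0,0,-0.002,0.197,0,0,0,0,-0.002,0.202,0,0,0,0,-0.002,0.202,0,0,0,0,-0.002,0.202,0,0,0]}}

```text
t: 16.7
tool_pos: [0.5779, -0.0155, 0.131]
tool_rot: [3.136, 0.192, 0.001]
contact_force: [-0.7, 0.1, -1.2]
opening: 0.0374
grip_force: 30.8
```

>>> {"api": "apply_moves", "payload": {"rows": [0,0,0.001,0,0,0,0,0,0.002,0,0,0,0,0,0.003,0,0,0,0,0,0.003,0,0,0]}}

```text
t: 17.1
tool_pos: [0.5777, -0.0155, 0.1291]
tool_rot: [3.136, 0.192, 0.0]
contact_force: [-0.8, -0.2, 0.1]
opening: 0.0377
grip_force: 31.0
```

>>> {"api": "apply_moves", "payload": {"rows": [0,0,0.0005,0,0,0,0,0,0.001,0,0,0,0,0,0.001,0,0,0]}}

```text
t: 17.4
tool_pos: [0.5777, -0.0155, 0.1291]
tool_rot: [3.136, 0.192, -0.0]
contact_force: [-4.0, 0.8, 5.5]
opening: 0.0374
grip_force: 31.4
```

It's touching the floor (Fz ≈ 5.5 N), so I'll let go and lift straight up.

>>> {"api": "apply_moves", "payload": {"rows": [0,0,0,0,0,0,0,0,0,0,0,0,0,0,0,0,0,0,0,0,0,0,0,0,0,0,0,0,0,0,0,0,0,0,0,0,0,0,0,0,0,0], "grip": 0.72}}

```text
t: 18.1
tool_pos: [0.5775, -0.0155, 0.128]
tool_rot: [3.136, 0.192, -0.0]
contact_force: [-0.3, -0.8, -0.1]
opening: 0.0616
grip_force: 0.0
```

>>> {"api": "apply_moves", "payload": {"rows": [0,0,-0.01,0,0,0,0,0,-0.03,0,0,0,0,0,-0.06,0,0,0,0,0,-0.12,0,0,0,0,0,-0.2,0,0,0,-0.06,0,-0.28,0,0,0,-0.12,0,-0.36,0,0,0,-0.15,0,-0.42,0,0,0,-0.15,0,-0.42,0,0,0,-0.15,0,-0.42,0,0,0,-0.15,0,-0.42,0,0,0]}}

```text
t: 19.2
tool_pos: [0.4881, -0.0264, 0.3795]
tool_rot: [-3.136, -0.192, 0.001]
contact_force: [0.4, -0.2, -0.9]
opening: 0.0614
grip_force: 0.0
```

```bash
python3 - <<'E'
from h import *
im,d,K,W=grab('wrist');P=cloud(d,K,W);hsv=cv2.cvtColor(im,cv2.COLOR_BGR2HSV);cv2.imwrite('pics/w6.png',im)
a=np.radians(7);R=np.array([[np.cos(a),-np.sin(a)],[np.sin(a),np.cos(a)]])
S=(P[...,:2]-[.564,.0827])@R
red=((((hsv[...,0]<6)|(hsv[...,0]>170))&(hsv[...,1]>110)&(P[...,2]>.055)&(abs(S[...,0])<.08)&(abs(S[...,1]+.1)<.04))&(d>0))
vu=np.argwhere(red);q=(np.array([plane((u,v),.0705,K,W)[:2] for v,u in vu])-[.564,.0827])@R
print(cv2.minAreaRect((q*1000).astype(np.float32)))
for a in(-40,-20,0,20,35):
    m=red&(abs(S[...,0]*1000-a)<6);print(a,np.percentile(P[m][:,2],95).round(4) if m.sum()>5 else None)
m=((P[...,2]>.13)&(d>0)&(P[...,2]<.18)).astype(np.uint8);n,l,s,c=cv2.connectedComponentsWithStats(m)
for i in range(1,n):
    if s[i,4]>100:
        k=np.argwhere(l==i);cc,rad=cv2.minEnclosingCircle(k[:,::-1].astype(np.float32));print('knob',(plane(cc,.146,K,W)[:2]-[.564,.0827])@R)
E
```

```text
((-214.64163208007812, -97.51351928710938), (548.1630249023438, 367.6990051269531), 1.5784807205200195)
-40 0.0807
-20 0.0874
0 0.0877
20 0.0877
35 0.0874
knob [0.04066704 0.08510535]
```

View pics/w6.png

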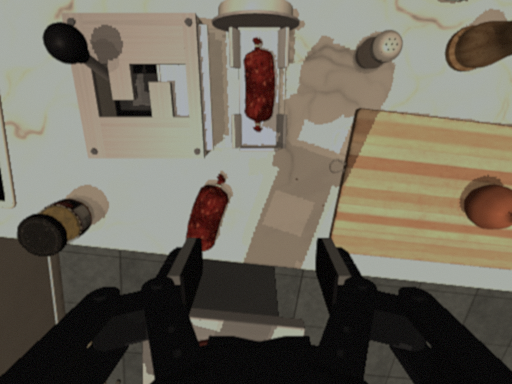

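The sausage at (259,85) lies lengthwise, flat (top at 87.5 mm along its length) and between the lip and the blade. The knob at (66,43) is at the end notch and the bystanders are untouched. I'll check the tied ends, then hand in.

```bash
python3 - <<'E'
from h import *
im,d,K,W=grab('wrist')
a=np.radians(7);R=np.array([[np.cos(a),-np.sin(a)],[np.sin(a),np.cos(a)]])
e=[((plane(p,.0705,K,W)[:2]-[.564,.0827])@R*1000).round(1) for p in((258,38),(259,131))];print(e)
if abs(e[0][0]+e[1][0]-3)<12: print(ctrl.finish_job())
E
```

```text
[array([ 58.6, -98.8]), array([ -49.7, -100.1])]
the job is handed in; nothing more can be done
None
```

The job is handed in: the lever is home at the far end of the last leg, the cover is off, and the smallest sausage lies flat and lengthwise in the cradle, its measured centre about 3 mm toward the blade from the exact middle; the onion, mustard jar, salt shaker and pepper mill were not touched.

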